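Right the toppled light shield and set it on its mat

ROBOT

A 7-joint arm with a two-finger parallel gripper is mounted at the origin on the work surface. World frame = base frame: x ahead of the robot, y to its left, z up, the work surface at z = 0. Lengths are in m, angles in rad, forces in N, time in s.
With the tool pointing down it reaches from about 0.425 to 0.925 m from the base axis. Payload 6.8 kg.
Tool frame: the origin (TCP) lies midway between the tips of the shut fingers; the grasp point (between the pads) lies 19 mm behind it (bot.pinch_z is the distance from the TCP to the grasp point, in m); z points along the fingers, y is the line along which they close (so a half turn about z gives the same grasp; the last joint's range is limited). The gripper opens to 85 mm and grips with 20 to 120 N. Pads are 22 mm wide; open, the fingers measure 114 mm over their backs; the gripper's body (76 mm by 85 mm) begins 54 mm behind the grasp point. The pads swing forward as they close: fully open they stand 13 mm farther back than shut.
Start: joints at [1.135, 0.477, 0.022, 1.555, -0.011, 1.109, -0.083], TCP at [0.217, -0.639, 0.231] pointing down, gripper open.
Joint ranges: [-2.96, 2.96], [-0.34, 2.1], [-1.41, 1.46], [0.24, 2.44], [-1.37, 4.51], [0.17, 1.92], [-2.96, 2.96]. Speed limits (rad/s): [2.39, 2.39, 3.14, 3.14, 3.14, 3.14, 3.14].

INTERFACE

Orientations are given as a unit quaternion [w, x, y, z].
In Python, from station import bot, imaging gives the robot as it stands. The module is installed in compiled form; this text tells all that it offers.
- The arm moves only by the tool carry_out, never from a script. Its argument "targets" is a list of rows, each a list of 5 numbers: the shift along the tool's x, y, z in cm, then the turn about the tool's z in degrees, then the opening, from -1 (shut) to 1 (fully open). In form: [[x, y, z, yaw, gripper], ...]. A call has 1 to 12 rows; each row shifts and turns the commanded pose from where the row before left it, along the tool's axes as they then stand; what a row does not reach is not made up. A row lasts 1/10 s, in which the tool goes at most 50 mm and 8.59 degrees, less where a joint would pass 70% of its speed; a pose out of reach is approached as far as the arm can. A call is refused whole if a number of a shift passes 5 or a number of a turn 8.59, either way. A call with a gripper value outside its range is refused whole. The fingers move at their own pace and stop on an object; "force" is the grip in N (left out, the last holds). Time passes only in rows, so rows that do not move let the fingers close. It gives the time, the measured TCP pose, the force, the opening and the grip force at its end, in the units of the state.
- bot.get_obs(): the state, without advancing time (a new reading comes with each control period).
- imaging.read_camera(name): name is "scene" or "top" or "wrist"; returns the picture (480x640x3 uint8, red, green, blue); there is no depth.
- imaging.calibration(name): a dict with "fx", "fy", "cx", "cy" (pixels), "k1" (the pictures are not rectified: a ray, as slopes to the right and down, at radius r is drawn at 1 + k1 r^2 times it, then the intrinsics apply), "extrinsics" (4x4, takes a point from world to camera coordinates). Camera axes: x right, y up, looking along -z (the intrinsics and any distortion apply to the point x, -y, -z); pixel columns grow to the right and rows downward; lengths in m; the calibration is good to about 2 mm. A picture is of the moment at which its call begins: read the wrist's pose just before it. calibration takes no time and is no camera call; for the wrist camera it gives the pose at the moment of the call.
- bot.hand_in(): hands the job in; it is judged then, once.
The state is a dict: "t": time; "q": joint angles; "joint_vel": joint speeds; "joint_torque": joint torques, N m; "eef_pos": TCP position; "tool_rot": TCP orientation; "contact_force": force on the tool from outside, world axes, zero at the start; "torque": the same for the moment, N m; "gripper_width": opening from 0.0 (shut) to 1.0 (fully open); "grasp_force": force on a finger pad.
Only numpy, scipy, OpenCV 4.12 (cv2) and the standard library are available. Lean on these libraries where they do the work, as an engineer would, in place of code of your own. Each camera call takes 0.05 s, during which the arm holds its last target. There are 200 camera calls.

TASK

The amber light shield on the lab bench has toppled over. Ease it back up over the edge of its base, without letting it bang down, then stand it on the blue mat, centred, with its panel along the mat's white line. Leave everything else on the bench undisturbed.

Things in the scene. Friction and masses are not known exactly. Their poses are not given: they have to be found in the camera images.
- shield: Light shield, 0.85 kg: heavy grey base 110 (x) by 130 (y) by 16 mm; amber panel 8 mm thick, 126 mm wide, standing across the base's middle in the y-z plane; 150 mm high over all, alike on both faces. Origin at the centre of the base's underside; z runs from base to top, x normal to the panel. Centre of mass 17 mm above the underside. Starts toppled to its +x side.
- shield_edge (a point): Centre of the base's +x side face (130 mm long, 16 mm high). This is the side on the bench at the start, nearest the robot: the base leans on it like a wall about 103 mm high, 20 degrees from vertical, and the panel slopes down from the base's middle to the bench, pointing away from the robot. Axes as the shield's.
- shield_top (a point): Middle of the top face of the black strip along the panel's top, 150 mm from the underside; the strip is 12 mm thick (x), 130 mm wide (y), 12 mm high. At the start the strip rests on the bench. Axes as the shield's.
- mat: Blue mat 150 mm (its x) by 170 mm (its y), 3 mm thick, fixed to the bench; a white line 8 mm wide runs through its middle along its y, the whole 170 mm. Origin at the centre of its underside, z up.
- beaker_a: White plastic beaker, rim radius 42 mm, 110 mm high, at the back in the middle. Origin at the centre of its underside. Leave alone.
- beaker_b: White plastic beaker, rim radius 40 mm, 100 mm high, on the left. Origin at the centre of its underside. Leave alone.
- wash_bottle: White plastic bottle with blue cap, radius 36 mm, 190 mm high, at the back left. Origin at the centre of its underside. Leave alone.
- tip_rack: Purple rack of pipette tips, 85 by 125 by 53 mm, on the right. Origin at the centre of its underside. Leave alone.
- pipette: Blue and white pipette, 250 mm long, 26 mm thick, lying on the bench at the left along its own x. Origin on the bench about its middle. Leave alone.

How it is judged:
By the outcome, as a careful person would: the job done as asked, in the order asked, and still so for the second after the job is handed in, with the robot touching nothing.
It also fails if it takes over 58 s, if anything falls off the work surface, if the arm or the gripper's body presses on something with over 40 N, if the wrist force passes 120 N, or if a joint passes its speed limit or range.

## Working session

There is one attempt and no reset: what is moved stays moved. The work goes in short steps, Python scripts to look and compute and a tool call to move; the robot and the scene stay as the last step left them, time stands still between calls to the robot, and variables do not carry over. Pictures are saved under pics/ and viewed, at most 10 in all, crops included, and the job is handed in when it is done.

Besides the shell and the picture viewer there is one more tool, called after "Emit:" as name(argument=value, ...), one argument or row to a line, values as JSON. carry_out: Moves the arm, as the interface text tells. Its arguments: {"type":"object","properties":{"targets":{"type":"array"},"force":{"type":"number"}},"required":["targets"]}

```bash
mkdir -p pics; ls; python3 - <<'E'
from station import bot, imaging
import cv2,numpy as np
for n in ["scene","top"]:
    im=imaging.read_camera(n); cv2.imwrite(f"pics/{n}0.png",im[:,:,::-1])
    c=imaging.calibration(n); print(n,{k:np.round(v,4).tolist() for k,v in c.items()})
o=bot.get_obs(); print({k:np.round(v,3).tolist() for k,v in o.items()}, bot.pinch_z)
E
```

```text
pics
scene {'fx': 536.3721, 'fy': 536.3721, 'cx': 312.2665, 'cy': 230.6741, 'k1': -0.0413, 'extrinsics': [[-0.6824, 0.7308, -0.0146, 0.4135], [-0.6261, -0.5741, 0.5276, 0.3086], [0.3772, 0.3692, 0.8493, -1.6112], [0.0, 0.0, 0.0, 1.0]]}
top {'fx': 570.1295, 'fy': 570.1295, 'cx': 315.2264, 'cy': 241.6654, 'k1': -0.1849, 'extrinsics': [[-0.0216, -0.9998, -0.004, -0.0136], [0.9739, -0.0219, 0.2258, -0.5803], [-0.2258, 0.0009, 0.9742, -1.6376], [0.0, 0.0, 0.0, 1.0]]}
{'t': 0.1, 'q': [1.135, 0.478, 0.022, 1.556, -0.011, 1.109, -0.083], 'joint_vel': [-0.001, -0.003, -0.001, -0.004, 0.001, -0.001, -0.0], 'joint_torque': [0.006, -59.776, 1.614, -28.195, 0.013, 0.005, 0.0], 'eef_pos': [0.217, -0.639, 0.23], 'tool_rot': [-0.001, 0.987, 0.163, -0.0], 'contact_force': [-0.434, -0.365, 0.003], 'torque': [0.033, 0.034, -0.05], 'grasp_force': 0.0, 'gripper_width': 0.994} 0.0187
```

View pics/scene0.png

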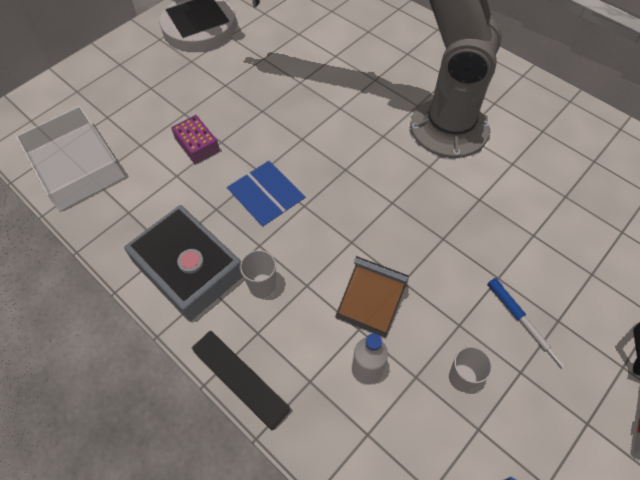

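View pics/top0.png

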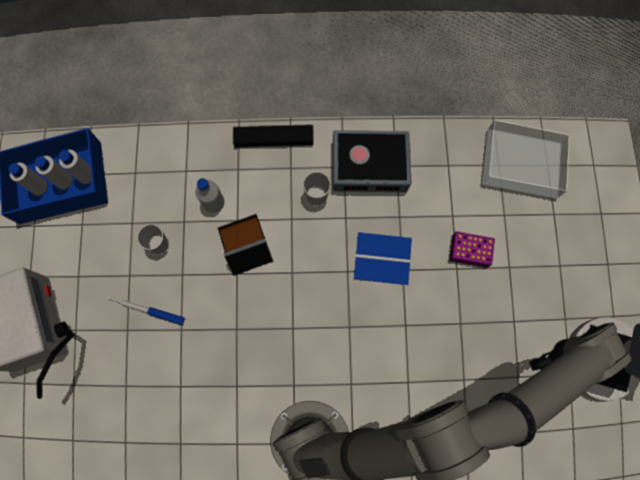

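The scene view shows the shield's amber panel at about (373,298) with its grey base wall at (382,270). The mat is at (266,193). In the top view the amber is at (242,236), the dark underside at (248,258) facing the robot, and the mat at (383,258) with its white line nearly horizontal. I'll enlarge the shield in both views and extract contours.

```bash
cat > h.py <<'E'
from station import bot, imaging
import cv2,numpy as np
def ray(n,px,c=None):
    c=c or imaging.calibration(n)
    K=np.array([[c["fx"],0,c["cx"]],[0,c["fy"],c["cy"]],[0,0,1]])
    p=cv2.undistortPoints(np.array([[px]],float),K,np.array([c["k1"],0,0,0.]))[0,0]
    E=np.array(c["extrinsics"]);R,t=E[:3,:3],E[:3,3]
    d=R.T@np.array([p[0],-p[1],-1]); return -R.T@t,d/np.linalg.norm(d)
def onz(n,px,z,c=None):
    o,d=ray(n,px,c); return o+d*(z-o[2])/d[2]
def tri(*obs):
    A=np.zeros((3,3));b=np.zeros(3);L=[ray(*q) for q in obs]
    for o,d in L:
        P=np.eye(3)-np.outer(d,d);A+=P;b+=P@o
    x=np.linalg.solve(A,b)
    return x,[np.linalg.norm((np.eye(3)-np.outer(d,d))@(x-o)) for o,d in L]
def hsv(im): return cv2.cvtColor(im,cv2.COLOR_RGB2HSV)
def st():
    o=bot.get_obs();return {k:np.round(o[k],4).tolist() for k in ["t","eef_pos","tool_rot","contact_force","gripper_width","grasp_force"]}
E
python3 - <<'E'
from h import *
outs=[]
for n,(x0,y0,w,hh) in {"scene":(330,245,90,100),"top":(205,205,80,80)}.items():
    im=cv2.imread(f"pics/{n}0.png")
    H=cv2.cvtColor(im,cv2.COLOR_BGR2HSV)
    for nm,lo,hi in [("amber",(5,120,50),(20,255,255)),("blue",(105,150,60),(125,255,255))]:
        m=cv2.inRange(H,lo,hi); cs=sorted(cv2.findContours(m,0,1)[0],key=cv2.contourArea)[-3:]
        for c in cs:
            if cv2.contourArea(c)<250: continue
            r=cv2.minAreaRect(c); print(n,nm,cv2.contourArea(c),np.round(cv2.boxPoints(r),1).tolist())
    outs.append(cv2.resize(im[y0:y0+hh,x0:x0+w],(390,560) if 0 else (400,int(400*hh/w)),interpolation=cv2.INTER_CUBIC))
H=max(o.shape[0] for o in outs)
cv2.imwrite("pics/crop1.png",np.hstack([cv2.copyMakeBorder(o,0,H-o.shape[0],0,0,0) for o in outs]))
E
```

```text
scene amber 2473.5 [[337.8999938964844, 312.79998779296875], [356.6000061035156, 265.5], [404.1000061035156, 284.20001220703125], [385.3999938964844, 331.6000061035156]]
scene blue 367.0 [[487.3999938964844, 283.1000061035156], [494.6000061035156, 277.29998779296875], [524.4000244140625, 313.70001220703125], [517.2000122070312, 319.6000061035156]]
scene blue 966.0 [[251.0, 173.0], [265.5, 158.5], [303.5, 196.5], [289.0, 211.0]]
scene blue 1058.0 [[227.60000610351562, 188.3000030517578], [243.6999969482422, 173.0], [280.5, 211.60000610351562], [264.5, 226.89999389648438]]
top amber 831.0 [[218.3000030517578, 230.3000030517578], [255.8000030517578, 216.8000030517578], [263.3999938964844, 238.0], [225.89999389648438, 251.5]]
top blue 1019.5 [[356.1000061035156, 253.0], [358.29998779296875, 232.5], [411.1000061035156, 238.10000610351562], [408.8999938964844, 258.5]]
top blue 1065.5 [[353.79998779296875, 278.3999938964844], [356.1000061035156, 257.20001220703125], [409.20001220703125, 262.8999938964844], [406.8999938964844, 284.1000061035156]]
top blue 1252.5 [[-13.100000381469727, 152.1999969482422], [87.69999694824219, 127.5999984741211], [102.9000015258789, 189.8000030517578], [2.0999999046325684, 214.5]]
```

View pics/crop1.png

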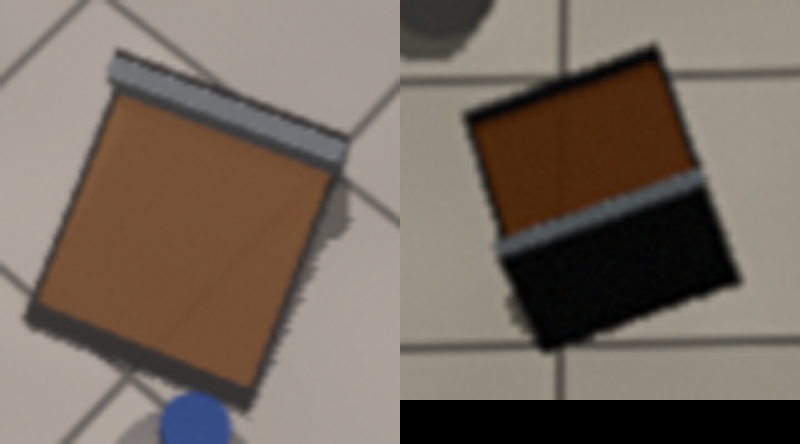

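The crop shows the grey -x side face along the top of the wall, in both views. In the top view the underside's lower edge runs (234,275)–(273,262), and the black strip's far edge runs (218,228)–(256,214).

```bash
python3 - <<'E'
from h import *
S=lambda u,v:((u+.5)/4.444-.5+330,(v+.5)/4.444-.5+245)
T=lambda u,v:((u-400+.5)/5-.5+205,(v+.5)/5-.5+205)
P={"nearL":((350,137),(503,256)),"nearR":((118,52),(704,185)),"farL":((345,165),(498,240)),"farR":((108,80),(700,170))}
W={}
for k,(s,t) in P.items():
    x,e=tri(("scene",S(*s)),("top",T(*t))); W[k]=x; print(k,x.round(4),np.round(e,4))
L=onz("top",T(545,352),0);R=onz("top",T(742,283),0); print("pivot",L.round(4),R.round(4),np.linalg.norm(L-R))
SL=onz("top",T(463,115),0.01);SR=onz("top",T(657,45),0.01); print("strip",SL.round(4),SR.round(4),np.linalg.norm(SL-SR))
for a,b in [(L,R),(SL,SR),(W["nearL"],W["nearR"]),(W["farL"],W["farR"])]: d=a-b;print("dir L-R deg",np.degrees(np.arctan2(d[1],d[0])),np.linalg.norm(d))
# mat
im=cv2.cvtColor(cv2.imread("pics/top0.png"),cv2.COLOR_BGR2RGB)
for n,q in {"top":[(353.8,278.4),(358.3,232.5),(411.1,238.1),(406.9,284.1)],"scene":[(227.6,188.3),(265.5,160),(303.5,196.5),(264.5,226.9)]}.items():
    M=np.array([onz(n,p,.003) for p in q]);print(n,"mat",M.mean(0).round(4),[np.linalg.norm(M[i]-M[i-1]).round(4) for i in range(4)], M.round(3).tolist())
a=onz("top",(356.1,255.1),.003);b=onz("top",(409.05,260.7),.003);print("line",a.round(4),b.round(4),np.degrees(np.arctan2(*(a-b)[[1,0]])),(a+b)/2)
# obstacles: top
print("wash",onz("top",(207,195),.1).round(3),"beakerA",onz("top",(316,180),.11).round(3),"beakerB",onz("top",(151,232),.1).round(3))
E
```

```text
nearL [0.5334 0.2363 0.1104] [0.0001 0.0001]
nearR [0.5746 0.117  0.1093] [0.0023 0.0023]
farL [0.5443 0.2417 0.102 ] [0.001 0.001]
farR [0.5861 0.1205 0.0984] [0.0021 0.0021]
pivot [0.4955 0.2274 0.    ] [0.5362 0.1053 0.    ] 0.1286986353929143
strip [0.645  0.2792 0.01  ] [0.6874 0.1573 0.01  ] 0.12905577453708242
dir L-R deg 108.47927100285831 0.1286986353929143
dir L-R deg 109.19045894425288 0.12905577453708242
dir L-R deg 109.04976961557787 0.12623621060868964
dir L-R deg 109.0439048100856 0.12827049893287532
top mat [ 0.5378 -0.2334  0.003 ] [np.float64(0.164), np.float64(0.1456), np.float64(0.166), np.float64(0.1461)] [[0.476, -0.142, 0.003], [0.621, -0.161, 0.003], [0.599, -0.326, 0.003], [0.455, -0.305, 0.003]]
scene mat [ 0.5429 -0.2382  0.003 ] [np.float64(0.1693), np.float64(0.1429), np.float64(0.1718), np.float64(0.1427)] [[0.605, -0.326, 0.003], [0.462, -0.32, 0.003], [0.481, -0.149, 0.003], [0.624, -0.158, 0.003]]
line [ 0.5491 -0.1517  0.003 ] [ 0.5276 -0.3152  0.003 ] 82.50027759076079 [ 0.53835143 -0.23345442  0.003     ]
wash [0.724 0.296 0.1  ] beakerA [ 0.759 -0.033  0.11 ] beakerB [0.613 0.464 0.1  ]
```

Emit:
carry_out(
  targets=[
    [1.4, -1.5, 0, 0, -1],
    [2.8, -3.0, 0, 0, -1],
    [2.8, -3.0, 0, 0, -1],
    [2.8, -3.0, 0, 0, -1],
    [2.8, -3.0, 0, 0, -1],
    [2.8, -3.0, 0, 0, -1],
    [2.8, -3.0, 0, 0, -1],
    [2.8, -3.0, 0, 0, -1],
    [2.8, -3.0, 0, 0, -1],
    [2.8, -3.0, 0, 0, -1],
    [2.8, -3.0, 0, 0, -1],
    [2.8, -3.0, 0, 0, -1],
  ],
  force=30,
)

```text
t: 1.3
eef_pos: [0.4113, -0.2071, 0.2312]
tool_rot: [0.0, 0.987, 0.163, -0.0]
contact_force: [0.2, -0.2, 0.6]
gripper_width: 0.003
grasp_force: 0.0
```

Emit:
carry_out(
  targets=[
    [2.8, -3.0, 0, 0, -1],
    [2.8, -3.0, 0, 0, -1],
    [2.8, -3.0, 0, 0, -1],
    [2.8, -3.0, 0, 0, -1],
    [2.8, -3.0, 0, 0, -1],
    [2.8, -3.0, 0, 0, -1],
    [2.8, -3.0, 0, 0, -1],
    [2.8, -3.0, 0, 0, -1],
    [2.8, -3.0, 0, 0, -1],
    [2.8, -3.0, 0, 0, -1],
    [1.4, -1.5, 0, 0, -1],
    [0, 0, 0, 0, -1],
  ],
)

```text
t: 2.5
eef_pos: [0.5879, 0.1882, 0.2307]
tool_rot: [-0.001, 0.986, 0.166, -0.0]
contact_force: [0.1, -0.2, -0.2]
gripper_width: -0.001
grasp_force: 0.0
```

Emit:
carry_out(
  targets=[
    [0, 0, 0, -8.2, -1],
    [0, 0, 0, -8.2, -1],
    [0, 0, 0, -8.2, -1],
    [0, 0, 0, -8.2, -1],
    [0, 0, 0, -8.2, -1],
    [0, 0, 0, -8.2, -1],
    [0, 0, 0, -8.2, -1],
    [0, 0, 0, -8.2, -1],
    [0, 0, 0, -8.2, -1],
    [0, 0, 0, -8.2, -1],
    [0, 0, 0, -8.2, -1],
    [0, 0, 0, 0, -1],
  ],
)

```text
t: 3.7
eef_pos: [0.5878, 0.1824, 0.2307]
tool_rot: [-0.0, 0.581, 0.814, -0.001]
contact_force: [-0.1, -0.5, 0.0]
gripper_width: 0.002
grasp_force: 0.0
```

```bash
cat >> h.py <<'E'
from scipy.spatial.transform import Rotation as Rr
PIV=np.array([.516,.166]);A=np.array([np.cos(np.radians(19)),np.sin(np.radians(19))]);B=np.array([-A[1],A[0]])
def ab():
    o=bot.get_obs();w,x,y,z=o["tool_rot"];R=Rr.from_quat([x,y,z,w]).as_matrix()
    d=np.array(o["eef_pos"][:2])-PIV; f=np.array(o["contact_force"])
    print("t %.2f a %.1f b %.1f z %.1f mm  yawY %.2f  Fa %.1f Fb %.1f Fz %.1f"%(o["t"],d@A*1e3,d@B*1e3,o["eef_pos"][2]*1e3,np.degrees(np.arctan2(R[1,1],R[0,1])),f[:2]@A,f[:2]@B,f[2]),"w %.3f"%o["gripper_width"])
E
python3 - <<'E'
from h import *
ab(); im=imaging.read_camera("wrist"); cv2.imwrite("pics/w1.png",im[:,:,::-1]); print(bot.get_obs()["q"])
E
```

```text
t 3.70 a 73.2 b -7.8 z 230.7 mm  yawY 18.97  Fa -0.3 Fb -0.4 Fz 0.0 w 0.002
[ 0.16675858  0.4916979  -0.78050044  1.66347044  0.37395482  1.14333103
 -0.38564132]
```

View pics/w1.png

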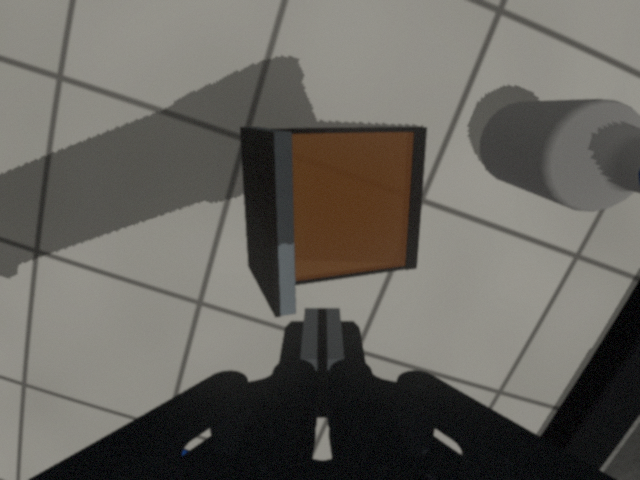

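The wrist view shows the base's side face as a grey band at u≈275–295, v 131–315, with amber to its right and the fingertips at (323,310). I'll check these against the top and scene measurements.

```bash
python3 - <<'E'
from h import *
for n,p,z in [("far",(293,131),.098),("far",(296,313),.098),("near",(274,131),.1034),("near",(278,317),.1034),("piv",(241,128),0),("piv",(249,265),0),("strip",(426,127),.012),("strip",(416,268),.012)]:
    x=onz("wrist",p,z);d=x[:2]-PIV;print(n,(d@A*1e3).round(1),(d@B*1e3).round(1))
E
```

```text
far 53.6 62.0
far 52.5 -69.8
near 41.9 62.3
near 39.5 -70.2
piv 1.0 60.7
piv 0.6 -68.6
strip 161.4 61.5
strip 161.3 -67.6
```

Emit:
carry_out(
  targets=[
    [0.4, 0.6, 2, 0, -1],
    [0, 0, 4, 0, -1],
    [0, 0, 4, 0, -1],
    [0, 0, 4, 0, -1],
    [0, 0, 2.5, 0, -1],
    [0, 0, 1, 0, -1],
    [0, 0, 0, 0, -1],
    [0, -0.3, 0, 0, -1],
    [0, -0.3, 0, 0, -1],
    [0, 0, 0, 0, -1],
  ],
)

```text
t: 4.75
eef_pos: [0.5874, 0.1884, 0.0564]
tool_rot: [0.001, 0.582, 0.813, 0.001]
contact_force: [1.9, 0.7, 3.4]
gripper_width: -0.004
grasp_force: 0.0
```

```bash
python3 - <<'E'
from h import *
ab()
# plan: table of alpha -> C, panel z at C.a+29
for al in range(-20,31,5):
    r=np.radians(al);u=np.array([-np.sin(r),np.cos(r)]);w=np.array([np.cos(r),np.sin(r)])
    O=np.array([1,0])+59*u+16*w;C=O+51*u
    x=C[0]+29; print(al,"TCP a %.1f"%(C[0]+14.5),"C",C.round(1),"panel z at far side %.1f"%(O[1]+(x-O[0])*np.tan(r)),"Z com a %.1f"%(55*u+17*w)[0])
print()
for al in range(15,91,5):
    r=np.radians(al);u=np.array([-np.sin(r),np.cos(r)]);w=np.array([np.cos(r),np.sin(r)])
    O=np.array([1,0])+59*u+16*w;C=O+51*u
    ww=min(110,20+(al-15)*1.8);P=O+ww*w
    print(al,"w",ww,"TCP a %.1f z %.1f"%(P[0]-14.5,P[1]),"C",C.round(1))
E
```

```text
t 4.75 a 74.8 b -2.0 z 56.4 mm  yawY 18.85  Fa 2.1 Fb 0.1 Fz 3.4 w -0.004
-20 TCP a 68.2 C [53.7 97.9] panel z at far side 33.1 Z com a 34.8
-15 TCP a 59.4 C [ 44.9 102.1] panel z at far side 41.5 Z com a 30.7
-10 TCP a 50.4 C [ 35.9 105.6] panel z at far side 48.7 Z com a 26.3
-5 TCP a 41.0 C [ 26.5 108.2] panel z at far side 54.5 Z com a 21.7
0 TCP a 31.5 C [ 17. 110.] panel z at far side 59.0 Z com a 17.0
5 TCP a 21.9 C [  7.4 111. ] panel z at far side 62.3 Z com a 12.1
10 TCP a 12.2 C [ -2.3 111.1] panel z at far side 64.4 Z com a 7.2
15 TCP a 2.5 C [-12.  110.4] panel z at far side 65.4 Z com a 2.2
20 TCP a -7.1 C [-21.6 108.8] panel z at far side 65.1 Z com a -2.8
25 TCP a -16.5 C [-31.  106.5] panel z at far side 63.7 Z com a -7.8
30 TCP a -25.6 C [-40.1 103.3] panel z at far side 61.1 Z com a -12.8

15 w 20.0 TCP a 6.0 z 66.3 C [-12.  110.4]
20 w 29.0 TCP a 8.6 z 70.8 C [-21.6 108.8]
25 w 38.0 TCP a 10.5 z 76.3 C [-31.  106.5]
30 w 47.0 TCP a 11.6 z 82.6 C [-40.1 103.3]
35 w 56.0 TCP a 11.6 z 89.6 C [-49.   99.3]
40 w 65.0 TCP a 10.6 z 97.3 C [-57.4  94.5]
45 w 74.0 TCP a 8.4 z 105.4 C [-65.5  89.1]
50 w 83.0 TCP a 4.9 z 113.8 C [-73.  83.]
55 w 92.0 TCP a 0.1 z 122.3 C [-79.9  76.2]
60 w 101.0 TCP a -6.1 z 130.8 C [-86.3  68.9]
65 w 110 TCP a -13.7 z 139.1 C [-91.9  61. ]
70 w 110 TCP a -25.8 z 138.6 C [-96.9  52.7]
75 w 110 TCP a -37.9 z 137.0 C [-101.1   43.9]
80 w 110 TCP a -49.7 z 134.3 C [-104.6   34.9]
85 w 110 TCP a -61.3 z 130.7 C [-107.2   25.5]
90 w 110 TCP a -72.5 z 126.0 C [-109.   16.]
```

Emit:
carry_out(
  targets=[
    [0, -0.3, 0, 0, -1],
    [0, -0.3, 0, 0, -1],
    [0, -0.3, 0, 0, -1],
    [0, -0.3, 0, 0, -1],
    [0, -0.3, -0.1, 0, -1],
    [0, -0.3, -0.1, 0, -1],
    [0, -0.3, -0.1, 0, -1],
    [0, -0.3, -0.1, 0, -1],
    [0, -0.3, -0.1, 0, -1],
    [0, -0.3, -0.1, 0, -1],
    [0, 0, 0, 0, -1],
  ],
)

```text
t: 5.85
eef_pos: [0.5582, 0.1781, 0.0626]
tool_rot: [0.0, 0.581, 0.814, 0.0]
contact_force: [1.3, 0.8, 0.8]
gripper_width: -0.002
grasp_force: 0.0
```

```bash
python3 - <<'E'
from h import *
ab(); c=imaging.calibration("wrist")
a=imaging.read_camera("scene")[200:380,280:460]; b=imaging.read_camera("wrist"); ab()
cv2.imwrite("pics/p2.png",np.hstack([cv2.resize(a,(360,360)),cv2.resize(b,(440,330))[:330] if 0 else cv2.resize(b,(440,360))])[:,:,::-1])
E
```

```text
t 5.85 a 43.8 b -2.3 z 62.6 mm  yawY 18.98  Fa 1.5 Fb 0.3 Fz 0.8 w -0.002
t 5.95 a 44.3 b -2.3 z 62.6 mm  yawY 18.98  Fa 1.5 Fb -0.4 Fz 1.4 w -0.002
```

View pics/p2.png

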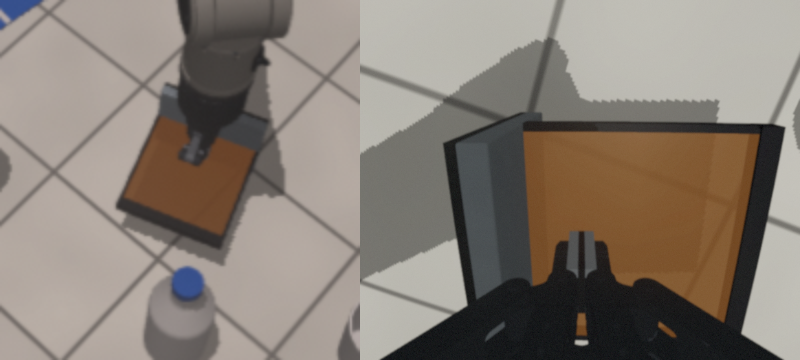

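The scene and wrist views show the wall tipping about its edge: the panel top is off the bench and the closed fingers stand in the corner between base and panel, centred. I'll continue toward the balance point.

Emit:
carry_out(
  targets=[
    [0, -0.3, -0.1, 0, -1],
    [0, -0.3, 0, 0, -1],
    [0, -0.3, -0.1, 0, -1],
    [0, -0.3, 0, 0, -1],
    [0, -0.3, -0.1, 0, -1],
    [0, -0.3, 0, 0, -1],
    [0, -0.3, -0.1, 0, -1],
    [0, -0.3, 0, 0, -1],
    [0, -0.3, 0, 0, -1],
    [0, -0.3, 0, 0, -1],
    [0, 0, 0, 0, -1],
  ],
)

```text
t: 7.05
eef_pos: [0.5294, 0.1681, 0.0662]
tool_rot: [-0.0, 0.581, 0.814, -0.0]
contact_force: [-0.1, 1.1, 0.4]
gripper_width: 0.001
grasp_force: 0.4
```

```bash
python3 - <<'E'
from h import *
ab()
E
```

```text
t 7.05 a 13.4 b -2.3 z 66.2 mm  yawY 18.99  Fa 0.3 Fb 1.0 Fz 0.4 w 0.001
```

Emit:
carry_out(
  targets=[
    [0, -0.15, 0, 0, -1],
    [0, -0.15, 0, 0, -1],
    [0, -0.15, 0, 0, -1],
    [0, -0.15, 0, 0, -1],
    [0, -0.15, -0.1, 0, -1],
    [0, -0.15, 0, 0, -1],
    [0, -0.15, 0, 0, -1],
    [0, 0, 0, 0, -1],
    [0, 0, 0, 0, -1],
  ],
)

```text
t: 7.95
eef_pos: [0.5199, 0.1648, 0.0673]
tool_rot: [-0.0, 0.581, 0.814, -0.0]
contact_force: [0.1, 0.2, -0.0]
gripper_width: 0.002
grasp_force: 0.1
```

```bash
python3 - <<'E'
from h import *
ab()
a=imaging.read_camera("scene")[200:380,280:460]; b=imaging.read_camera("wrist"); ab()
cv2.imwrite("pics/p3.png",np.hstack([cv2.resize(a,(360,360)),cv2.resize(b,(440,360))])[:,:,::-1])
E
```

```text
t 7.95 a 3.3 b -2.4 z 67.3 mm  yawY 18.98  Fa 0.2 Fb 0.2 Fz -0.0 w 0.002
t 8.05 a 3.5 b -2.3 z 67.3 mm  yawY 18.98  Fa 0.0 Fb 0.0 Fz -0.2 w 0.002
```

View pics/p3.png

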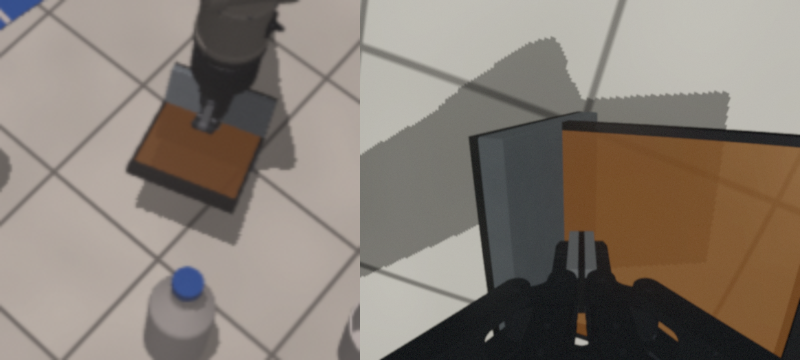

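It's near balance: almost no force, with the panel tilted up about 17°. I'll ease it past balance so it rests against the fingertip.

Emit:
carry_out(
  targets=[
    [0, -0.1, 0, 0, -1],
    [0, -0.1, 0, 0, -1],
    [0, -0.1, 0, 0, -1],
    [0, -0.1, 0, 0, -1],
    [0, -0.1, 0, 0, -1],
    [0, 0, 0, 0, -1],
    [0, 0, 0, 0, -1],
  ],
)

```text
t: 8.75
eef_pos: [0.5155, 0.1634, 0.0675]
tool_rot: [0.0, 0.581, 0.814, 0.0]
contact_force: [-0.7, -0.3, 3.4]
gripper_width: 0.003
grasp_force: 1.8
```

```bash
python3 - <<'E'
from h import *
ab()
E
```

```text
t 8.75 a -1.3 b -2.3 z 67.5 mm  yawY 18.98  Fa -0.7 Fb -0.1 Fz 3.4 w 0.003
```

```bash
cat >> h.py <<'E'
def tip(al,w,h=12,pa=1.0):
    r=np.radians(al);u=np.array([-np.sin(r),np.cos(r)]);q=np.array([np.cos(r),np.sin(r)])
    return np.array([pa,0])+59*u+16*q+w*q-np.array([h,0])
def plan(a0,a1,w0,w1,n,start=None,**k):
    p=[tip(a0+(a1-a0)*i/n,w0+(w1-w0)*i/n,**k) for i in range(n+1)]
    cur=np.array(start if start is not None else p[0]);rows=[]
    for x in p[1:]:
        d=np.round((x-cur)/10,2);rows.append([0,d[0].round(2),-d[1].round(2),0,-1]);cur=cur+d*10
    print([[float(v) for v in r] for r in rows],p[0].round(1),p[-1].round(1))
def alpha(a,z,h=12,pa=1.0):
    from scipy.optimize import brentq
    f=lambda al:(lambda r:np.dot(np.array([a+h-pa,z]),[-np.sin(r),np.cos(r)])-59)(np.radians(al))
    return brentq(f,15,95) if f(15)*f(95)<0 else None
E
python3 - <<'E'
from h import *
print(alpha(-1.3,67.5))
plan(22,24,18,50,12,start=(-1.3,67.5)); plan(24,36,50,68,12)
E
```

```text
21.918378357654355
[[0.0, 0.2, -0.1, 0.0, -1.0], [0.0, 0.23, -0.1, 0.0, -1.0], [0.0, 0.22, -0.11, 0.0, -1.0], [0.0, 0.23, -0.11, 0.0, -1.0], [0.0, 0.22, -0.1, 0.0, -1.0], [0.0, 0.23, -0.11, 0.0, -1.0], [0.0, 0.22, -0.12, 0.0, -1.0], [0.0, 0.22, -0.11, 0.0, -1.0], [0.0, 0.23, -0.11, 0.0, -1.0], [0.0, 0.22, -0.12, 0.0, -1.0], [0.0, 0.22, -0.12, 0.0, -1.0], [0.0, 0.22, -0.11, 0.0, -1.0]] [-1.6 67.4] [25.3 80.7]
[[0.0, -0.01, -0.13, 0.0, -1.0], [0.0, -0.0, -0.12, 0.0, -1.0], [0.0, -0.02, -0.13, 0.0, -1.0], [0.0, -0.01, -0.14, 0.0, -1.0], [0.0, -0.02, -0.13, 0.0, -1.0], [0.0, -0.02, -0.14, 0.0, -1.0], [0.0, -0.03, -0.13, 0.0, -1.0], [0.0, -0.03, -0.14, 0.0, -1.0], [0.0, -0.04, -0.14, 0.0, -1.0], [0.0, -0.03, -0.15, 0.0, -1.0], [0.0, -0.05, -0.14, 0.0, -1.0], [0.0, -0.04, -0.15, 0.0, -1.0]] [25.3 80.7] [22.3 97.1]
```

Emit:
carry_out(
  targets=[
    [0, 0.22, -0.1, 0, -1],
    [0, 0.22, -0.1, 0, -1],
    [0, 0.22, -0.1, 0, -1],
    [0, 0.22, -0.1, 0, -1],
    [0, 0.22, -0.1, 0, -1],
    [0, 0.22, -0.1, 0, -1],
    [0, 0.22, -0.1, 0, -1],
    [0, 0.22, -0.1, 0, -1],
    [0, 0.22, -0.1, 0, -1],
    [0, 0.22, -0.1, 0, -1],
    [0, 0.22, -0.1, 0, -1],
    [0, 0, 0, 0, -1],
  ],
)

```text
t: 9.95
eef_pos: [0.5387, 0.1714, 0.0785]
tool_rot: [0.0, 0.581, 0.814, 0.0]
contact_force: [0.2, 0.0, 1.2]
gripper_width: -0.001
grasp_force: 0.7
```

```bash
python3 - <<'E'
from h import *
ab()
E
```

```text
t 9.95 a 23.3 b -2.3 z 78.5 mm  yawY 18.98  Fa 0.2 Fb -0.1 Fz 1.2 w -0.001
```

Emit:
carry_out(
  targets=[
    [0, 0, -0.14, 0, -1],
    [0, 0, -0.14, 0, -1],
    [0, 0, -0.14, 0, -1],
    [0, -0.02, -0.14, 0, -1],
    [0, -0.02, -0.14, 0, -1],
    [0, -0.02, -0.14, 0, -1],
    [0, -0.03, -0.14, 0, -1],
    [0, -0.03, -0.14, 0, -1],
    [0, -0.03, -0.14, 0, -1],
    [0, -0.04, -0.14, 0, -1],
    [0, -0.04, -0.14, 0, -1],
    [0, -0.05, -0.14, 0, -1],
  ],
)

```text
t: 11.15
eef_pos: [0.5355, 0.1702, 0.0952]
tool_rot: [-0.0, 0.581, 0.814, -0.0]
contact_force: [-1.5, -0.8, 0.3]
gripper_width: 0.004
grasp_force: 0.6
```

```bash
python3 - <<'E'
from h import *
ab(); o=bot.get_obs(); d=np.array(o["eef_pos"][:2])-PIV;a,z=d@A*1e3,o["eef_pos"][2]*1e3
al=alpha(a,z);r=np.radians(al);w=np.dot([a+12-1,z],[np.cos(r),np.sin(r)])-16;print(al,w)
plan(al,al+15,w,w+20,12,start=(a,z)); plan(al+15,al+30,w+20,w+36,12)
E
```

```text
t 11.15 a 19.8 b -2.3 z 95.2 mm  yawY 18.98  Fa -1.7 Fb -0.3 Fz 0.3 w 0.004
35.929520022983354 64.78018904829818
[[0.0, -0.08, -0.17, 0.0, -1.0], [0.0, -0.08, -0.16, 0.0, -1.0], [0.0, -0.08, -0.17, 0.0, -1.0], [0.0, -0.1, -0.17, 0.0, -1.0], [0.0, -0.1, -0.17, 0.0, -1.0], [0.0, -0.1, -0.17, 0.0, -1.0], [0.0, -0.11, -0.17, 0.0, -1.0], [0.0, -0.12, -0.17, 0.0, -1.0], [0.0, -0.13, -0.17, 0.0, -1.0], [0.0, -0.13, -0.17, 0.0, -1.0], [0.0, -0.13, -0.17, 0.0, -1.0], [0.0, -0.15, -0.17, 0.0, -1.0]] [19.8 95.2] [  6.7 115.4]
[[0.0, -0.17, -0.14, 0.0, -1.0], [0.0, -0.18, -0.14, 0.0, -1.0], [0.0, -0.18, -0.14, 0.0, -1.0], [0.0, -0.18, -0.13, 0.0, -1.0], [0.0, -0.2, -0.13, 0.0, -1.0], [0.0, -0.19, -0.13, 0.0, -1.0], [0.0, -0.21, -0.13, 0.0, -1.0], [0.0, -0.2, -0.12, 0.0, -1.0], [0.0, -0.22, -0.13, 0.0, -1.0], [0.0, -0.21, -0.11, 0.0, -1.0], [0.0, -0.23, -0.12, 0.0, -1.0], [0.0, -0.23, -0.11, 0.0, -1.0]] [  6.7 115.4] [-17.2 130.7]
```

Emit:
carry_out(
  targets=[
    [0, -0.08, -0.17, 0, -1],
    [0, -0.08, -0.17, 0, -1],
    [0, -0.09, -0.17, 0, -1],
    [0, -0.1, -0.17, 0, -1],
    [0, -0.1, -0.17, 0, -1],
    [0, -0.1, -0.17, 0, -1],
    [0, -0.11, -0.17, 0, -1],
    [0, -0.12, -0.17, 0, -1],
    [0, -0.13, -0.17, 0, -1],
    [0, -0.13, -0.17, 0, -1],
    [0, -0.13, -0.17, 0, -1],
    [0, -0.14, -0.17, 0, -1],
  ],
)

```text
t: 12.35
eef_pos: [0.5231, 0.1659, 0.1156]
tool_rot: [0.0, 0.581, 0.814, -0.0]
contact_force: [-1.3, -0.7, -0.2]
gripper_width: -0.003
grasp_force: 0.9
```

```bash
python3 - <<'E'
from h import *
ab(); o=bot.get_obs(); d=np.array(o["eef_pos"][:2])-PIV;a,z=d@A*1e3,o["eef_pos"][2]*1e3
al=alpha(a,z);r=np.radians(al);w=np.dot([a+12-1,z],[np.cos(r),np.sin(r)])-16;print(al,w)
a_=imaging.read_camera("scene")[180:360,280:460]; b=imaging.read_camera("wrist"); ab()
cv2.imwrite("pics/p4.png",np.hstack([cv2.resize(a_,(360,360)),cv2.resize(b,(440,360))])[:,:,::-1])
E
```

```text
t 12.35 a 6.7 b -2.4 z 115.6 mm  yawY 18.98  Fa -1.5 Fb -0.3 Fz -0.2 w -0.003
51.00882615987632 84.99756129012329
t 12.45 a 6.8 b -2.3 z 115.8 mm  yawY 18.98  Fa -3.0 Fb 0.2 Fz 0.3 w 0.003
```

View pics/p4.png

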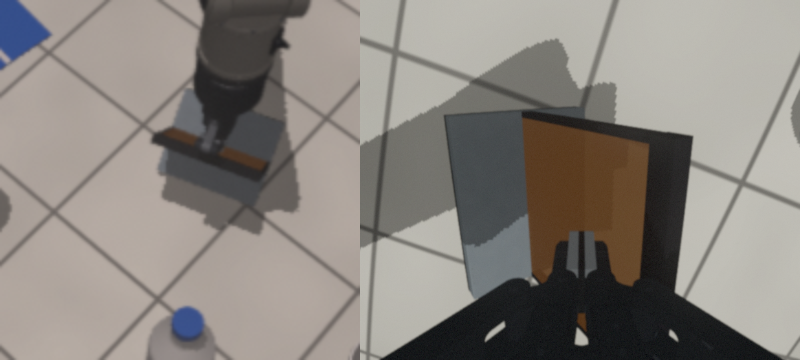

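The shield is about halfway up (roughly 50°) and rests on the fingertip, with its edges still square to the tool. Continuing.

Emit:
carry_out(
  targets=[
    [0, -0.17, -0.14, 0, -1],
    [0, -0.17, -0.14, 0, -1],
    [0, -0.18, -0.14, 0, -1],
    [0, -0.18, -0.13, 0, -1],
    [0, -0.19, -0.13, 0, -1],
    [0, -0.19, -0.13, 0, -1],
    [0, -0.2, -0.13, 0, -1],
    [0, -0.2, -0.12, 0, -1],
    [0, -0.21, -0.12, 0, -1],
    [0, -0.21, -0.12, 0, -1],
    [0, -0.22, -0.11, 0, -1],
    [0, 0, 0, 0, -1],
  ],
)

```text
t: 13.65
eef_pos: [0.503, 0.159, 0.1298]
tool_rot: [0.0, 0.581, 0.814, -0.0]
contact_force: [-2.6, -1.1, 0.1]
gripper_width: 0.001
grasp_force: 1.2
```

```bash
python3 - <<'E'
from h import *
ab(); o=bot.get_obs(); d=np.array(o["eef_pos"][:2])-PIV;a,z=d@A*1e3,o["eef_pos"][2]*1e3
al=alpha(a,z);r=np.radians(al);w=np.dot([a+12-1,z],[np.cos(r),np.sin(r)])-16;print(al,w)
plan(al,al+10,w,108,12,start=(a,z)); plan(al+10,al+19,108,108,12)
E
```

```text
t 13.65 a -14.6 b -2.3 z 129.8 mm  yawY 18.98  Fa -2.9 Fb -0.2 Fz 0.1 w 0.001
64.56567071007824 99.66277376315796
[[0.0, -0.16, -0.06, 0.0, -1.0], [0.0, -0.16, -0.05, 0.0, -1.0], [0.0, -0.16, -0.05, 0.0, -1.0], [0.0, -0.17, -0.05, 0.0, -1.0], [0.0, -0.17, -0.05, 0.0, -1.0], [0.0, -0.16, -0.05, 0.0, -1.0], [0.0, -0.17, -0.04, 0.0, -1.0], [0.0, -0.18, -0.05, 0.0, -1.0], [0.0, -0.17, -0.04, 0.0, -1.0], [0.0, -0.17, -0.03, 0.0, -1.0], [0.0, -0.18, -0.04, 0.0, -1.0], [0.0, -0.18, -0.03, 0.0, -1.0]] [-14.6 129.8] [-34.9 135.2]
[[0.0, -0.18, 0.03, 0.0, -1.0], [0.0, -0.17, 0.04, 0.0, -1.0], [0.0, -0.18, 0.03, 0.0, -1.0], [0.0, -0.17, 0.04, 0.0, -1.0], [0.0, -0.18, 0.05, 0.0, -1.0], [0.0, -0.17, 0.04, 0.0, -1.0], [0.0, -0.18, 0.05, 0.0, -1.0], [0.0, -0.17, 0.04, 0.0, -1.0], [0.0, -0.17, 0.05, 0.0, -1.0], [0.0, -0.17, 0.06, 0.0, -1.0], [0.0, -0.18, 0.05, 0.0, -1.0], [0.0, -0.17, 0.06, 0.0, -1.0]] [-34.9 135.2] [-55.7 129.8]
```

Emit:
carry_out(
  targets=[
    [0, -0.16, -0.06, 0, -1],
    [0, -0.16, -0.05, 0, -1],
    [0, -0.16, -0.05, 0, -1],
    [0, -0.17, -0.05, 0, -1],
    [0, -0.17, -0.05, 0, -1],
    [0, -0.17, -0.05, 0, -1],
    [0, -0.17, -0.05, 0, -1],
    [0, -0.17, -0.05, 0, -1],
    [0, -0.17, -0.04, 0, -1],
    [0, -0.17, -0.04, 0, -1],
    [0, -0.18, -0.03, 0, -1],
    [0, -0.18, -0.03, 0, -1],
  ],
)

```text
t: 14.85
eef_pos: [0.4838, 0.1525, 0.1351]
tool_rot: [-0.0, 0.581, 0.814, -0.0]
contact_force: [-1.8, -0.7, -1.7]
gripper_width: 0.002
grasp_force: 1.2
```

```bash
python3 - <<'E'
from h import *
ab(); imaging.read_camera("scene"); ab()
E
```

```text
t 14.85 a -34.8 b -2.3 z 135.1 mm  yawY 18.98  Fa -1.9 Fb -0.1 Fz -1.7 w 0.002
t 14.90 a -35.1 b -2.3 z 135.1 mm  yawY 18.98  Fa -3.3 Fb -0.1 Fz -2.4 w 0.000
```

Emit:
carry_out(
  targets=[
    [0, -0.16, 0.03, 0, -1],
    [0, -0.16, 0.04, 0, -1],
    [0, -0.16, 0.04, 0, -1],
    [0, -0.16, 0.04, 0, -1],
    [0, -0.16, 0.04, 0, -1],
    [0, -0.16, 0.04, 0, -1],
    [0, -0.16, 0.04, 0, -1],
    [0, -0.16, 0.05, 0, -1],
    [0, -0.16, 0.05, 0, -1],
    [0, -0.16, 0.05, 0, -1],
    [0, 0, 0, 0, -1],
  ],
)

```text
t: 16.0
eef_pos: [0.4685, 0.1472, 0.1308]
tool_rot: [-0.0, 0.581, 0.814, -0.0]
contact_force: [-3.9, -0.6, 3.2]
gripper_width: 0.005
grasp_force: 1.9
```

```bash
python3 - <<'E'
from h import *
ab()
a_=imaging.read_camera("scene")[180:360,280:460]; b=imaging.read_camera("wrist"); ab()
cv2.imwrite("pics/p5.png",np.hstack([cv2.resize(a_,(360,360)),cv2.resize(b,(440,360))])[:,:,::-1])
E
```

```text
t 16.00 a -51.0 b -2.3 z 130.8 mm  yawY 18.99  Fa -3.9 Fb 0.7 Fz 3.2 w 0.005
t 16.10 a -50.7 b -2.3 z 130.9 mm  yawY 18.99  Fa -2.8 Fb -0.1 Fz 2.3 w -0.000
```

View pics/p5.png

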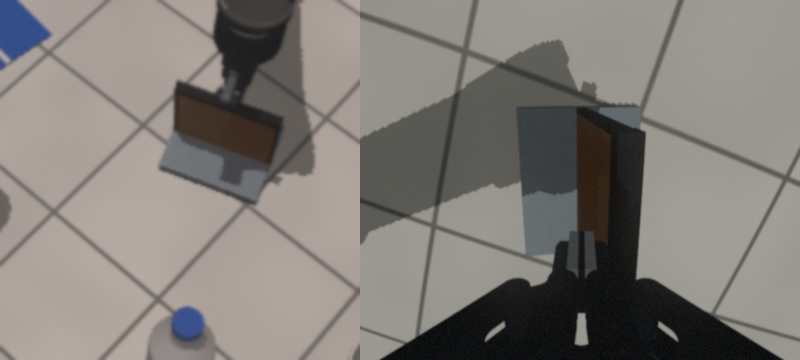

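The shield is nearly upright, at about 82°, still held by the fingertip. Lowering the last few degrees slowly.

Emit:
carry_out(
  targets=[
    [0, -0.14, 0.04, 0, -1],
    [0, -0.14, 0.04, 0, -1],
    [0, -0.14, 0.05, 0, -1],
    [0, -0.14, 0.05, 0, -1],
    [0, -0.14, 0.05, 0, -1],
    [0, -0.14, 0.05, 0, -1],
    [0, -0.13, 0.05, 0, -1],
    [0, -0.13, 0.05, 0, -1],
    [0, -0.13, 0.05, 0, -1],
    [0, -0.12, 0.05, 0, -1],
    [0, 0, 0, 0, -1],
  ],
)

```text
t: 17.2
eef_pos: [0.4558, 0.1428, 0.126]
tool_rot: [-0.0, 0.581, 0.814, -0.0]
contact_force: [-3.3, -1.1, 3.6]
gripper_width: -0.001
grasp_force: 2.2
```

```bash
python3 - <<'E'
from h import *
ab()
E
```

```text
t 17.20 a -64.5 b -2.3 z 126.0 mm  yawY 18.98  Fa -3.5 Fb 0.0 Fz 3.6 w -0.001
```

Emit:
carry_out(
  targets=[
    [0, -0.1, 0.04, 0, -1],
    [0, -0.1, 0.04, 0, -1],
    [0, -0.1, 0.04, 0, -1],
    [0, -0.1, 0.04, 0, -1],
    [0, -0.1, 0.04, 0, -1],
    [0, -0.1, 0.04, 0, -1],
    [0, -0.1, 0.04, 0, -1],
    [0, -0.1, 0.04, 0, -1],
    [0, 0, 0, 0, -1],
  ],
)

```text
t: 18.1
eef_pos: [0.4484, 0.1403, 0.1228]
tool_rot: [-0.0, 0.581, 0.814, -0.0]
contact_force: [-4.0, -1.2, 4.0]
gripper_width: -0.001
grasp_force: 2.3
```

```bash
python3 - <<'E'
from h import *
ab()
E
```

```text
t 18.10 a -72.3 b -2.3 z 122.8 mm  yawY 18.99  Fa -4.1 Fb 0.2 Fz 4.0 w -0.001
```

Still bearing on the finger; keep easing.

Emit:
carry_out(
  targets=[
    [0, -0.1, 0.03, 0, -1],
    [0, -0.1, 0.03, 0, -1],
    [0, -0.1, 0.03, 0, -1],
    [0, -0.1, 0.03, 0, -1],
    [0, -0.1, 0.03, 0, -1],
    [0, -0.1, 0.03, 0, -1],
    [0, 0, 0, 0, -1],
  ],
)

```text
t: 18.8
eef_pos: [0.4429, 0.1384, 0.1211]
tool_rot: [0.0, 0.581, 0.814, 0.0]
contact_force: [-0.3, -0.3, -0.2]
gripper_width: 0.002
grasp_force: 0.0
```

```bash
python3 - <<'E'
from h import *
ab(); b=imaging.read_camera("wrist"); t=imaging.read_camera("top"); s=imaging.read_camera("scene")
for n,i in (("w6",b),("t6",t),("s6",s)): cv2.imwrite(f"pics/{n}.png",i[:,:,::-1])
cv2.imwrite("pics/p6.png",np.hstack([cv2.resize(s[180:320,300:440],(300,300)),cv2.resize(b,(400,300))])[:,:,::-1]); ab()
E
```

```text
t 18.80 a -78.1 b -2.3 z 121.1 mm  yawY 18.98  Fa -0.4 Fb -0.1 Fz -0.2 w 0.002
t 18.95 a -78.0 b -2.3 z 121.1 mm  yawY 18.98  Fa -0.4 Fb 0.1 Fz -0.1 w -0.002
```

View pics/p6.png

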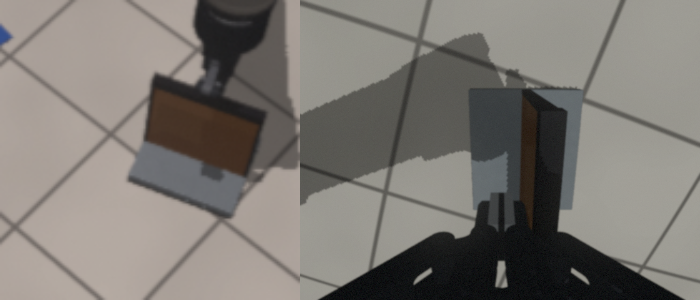

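Upright and seated, with zero force. The wrist view shows the base's top outline and the strip. I'll measure its pose.

```bash
python3 - <<'E'
from h import *
f=lambda u,v:((u-300)*1.6,v*1.6)
for n,p,z in [("base",(470,89),.016),("base",(583,89),.016),("base",(573,209),.016),("base",(472,208),.016),("strip",(540,110),.15),("strip",(567,110),.15)]:
    x=onz("wrist",f(*p),z);d=x[:2]-PIV;print(n,(d@A*1e3).round(1),(d@B*1e3).round(1))
# base height by two views: strip end corners in scene/top
T=cv2.imread("pics/t6.png");S=cv2.imread("pics/s6.png")
w=cv2.imread("pics/w6.png")
cv2.imwrite("pics/p7.png",np.hstack([cv2.resize(S[180:280,330:430],(400,400),interpolation=cv2.INTER_CUBIC),cv2.resize(w[140:340,300:500],(400,400),interpolation=cv2.INTER_CUBIC)]))
E
```

```text
base -108.5 62.0
base -1.5 62.4
base 0.5 -66.8
base -111.1 -65.2
strip -62.0 62.2
strip -50.0 62.3
```

View pics/p7.png

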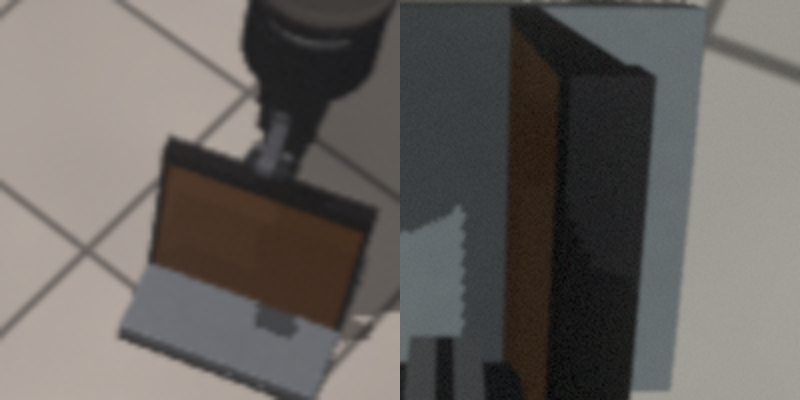

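```bash
python3 - <<'E'
from h import *
# time has passed none; arm unmoved since w6
x,e=tri(("scene",(376/4+330-.4,210/4+180-.4)),("wrist",(427.3,178.3)));d=x[:2]-PIV;print(x.round(4),np.round(e,4),d@A*1e3,d@B*1e3)
E
```

```text
[0.446  0.2066 0.1609] [0.0022 0.0022] -52.963959194324154 61.13189875702373
```

Emit:
carry_out(
  targets=[
    [0, -0.5, -1, 0, -1],
    [0, 0, -2.5, 0, -1],
    [0, 0, -2.5, 0, 0],
    [0, 0.5, 0, 0, 0],
    [0, 1, 0, 0, 0],
    [0, 1.2, 0, 0, 0],
    [0, 0, 0, 0, 0],
    [0, 0, 0, 0, 0],
  ],
)

```text
t: 19.75
eef_pos: [0.4633, 0.1458, 0.1803]
tool_rot: [-0.001, 0.581, 0.814, -0.0]
contact_force: [-0.2, -0.4, 0.1]
gripper_width: 0.504
grasp_force: 0.0
```

```bash
python3 - <<'E'
from h import *
ab(); print(st()["gripper_width"])
im=imaging.read_camera("wrist"); cv2.imwrite("pics/w8.png",im[:,:,::-1])
E
```

```text
t 19.75 a -56.4 b -2.0 z 180.3 mm  yawY 19.01  Fa -0.3 Fb -0.3 Fz 0.1 w 0.504
0.5043
```

View pics/w8.png

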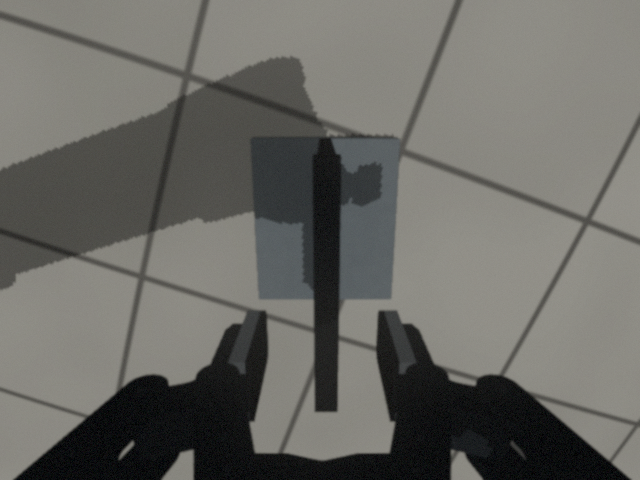

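The strip is centred between the open fingers (u≈327 against about 323) and square to them. Descend, then close. I've now viewed 11 pictures, one over the limit of 10, so I'll view no more and work from numbers.

Emit:
carry_out(
  targets=[
    [0, 0, 2, 0, 0],
    [0, 0, 2, 0, 0],
    [0, 0, 1.5, 0, 0],
    [0, 0, 0, 0, -0.4],
    [0, 0, 0, 0, -0.6],
    [0, 0, 0, 0, -0.7],
    [0, 0, 0, 0, -0.8],
    [0, 0, 0, 0, -1],
    [0, 0, 0, 0, -1],
    [0, 0, 0, 0, -1],
  ],
  force=50,
)

```text
t: 20.8
eef_pos: [0.4651, 0.1463, 0.1271]
tool_rot: [0.001, 0.581, 0.814, 0.001]
contact_force: [4.8, 1.0, 5.1]
gripper_width: 0.126
grasp_force: 51.1
```

```bash
python3 - <<'E'
from h import *
ab(); print(st())
E
```

```text
t 20.80 a -54.6 b -2.1 z 127.1 mm  yawY 18.98  Fa 4.9 Fb -0.6 Fz 5.1 w 0.126
{'t': 20.8, 'eef_pos': [0.4651, 0.1463, 0.1271], 'tool_rot': [0.0009, 0.5809, 0.814, 0.0014], 'contact_force': [4.8398, 1.0093, 5.127], 'gripper_width': 0.1265, 'grasp_force': 51.1187}
```

Emit:
carry_out(
  targets=[
    [0, 0, -0.5, 0, -1],
    [0, 0, -1.5, 0, -1],
    [0, 0, -2, 0, -1],
    [0, 0, -1.5, 0, -1],
    [0, 0, -0.5, 0, -1],
    [-1, -0.1, 0, 0, -1],
    [-2, -0.3, 0, 0, -1],
    [-3, -0.4, 0, 0, -1],
    [-4, -0.6, 0, 0, -1],
    [-4, -0.6, 0, 0, -1],
    [-4, -0.6, 0, 0, -1],
    [-4, -0.6, 0, 0, -1],
  ],
)

```text
t: 22.0
eef_pos: [0.5037, -0.0757, 0.1849]
tool_rot: [-0.001, 0.581, 0.814, -0.001]
contact_force: [1.0, 0.5, -7.7]
gripper_width: 0.128
grasp_force: 49.2
```

Emit:
carry_out(
  targets=[
    [-4, -0.5, 0, 0, -1],
    [-4, -0.5, 0, 0, -1],
    [-3.5, -0.5, 0, 0, -1],
    [-3, -0.4, 0, 0, -1],
    [-1.5, -0.2, 0, 0, -1],
    [-0.5, -0.1, 0, 2, -1],
    [0, 0, 0, 5, -1],
    [0, 0, 0, 6, -1],
    [0, 0, 0, 6, -1],
    [0, 0, 0, 5, -1],
    [0, 0, 0, 2, -1],
    [0, 0, 0, 0, -1],
  ],
)

```text
t: 23.2
eef_pos: [0.5374, -0.2337, 0.1857]
tool_rot: [-0.001, 0.749, 0.663, -0.0]
contact_force: [-0.2, -0.3, -7.7]
gripper_width: 0.128
grasp_force: 49.3
```

Emit:
carry_out(
  targets=[
    [0, 0, 0, 0, -1],
    [0, 0, 0, 0, -1],
  ],
)

```text
t: 23.4
eef_pos: [0.5376, -0.2352, 0.1859]
tool_rot: [-0.0, 0.749, 0.663, 0.0]
contact_force: [0.6, -0.4, -8.1]
gripper_width: 0.124
grasp_force: 49.3
```

```bash
python3 - <<'E'
from h import *
ab(); print(st())
for n in ["wrist","top","scene"]:
    c=imaging.calibration(n); im=imaging.read_camera(n); cv2.imwrite(f"pics/{n}9.png",im[:,:,::-1])
    H=hsv(im)
    m=cv2.inRange(H,(105,150,40),(128,255,255))
    for cc in sorted(cv2.findContours(m,0,1)[0],key=cv2.contourArea)[-4:]:
        if cv2.contourArea(cc)<60: continue
        ap=cv2.approxPolyDP(cc,3,True)[:,0]
        print(n,"blue",cv2.contourArea(cc),[(p.tolist(),onz(n,p,.003,c)[:2].round(3).tolist()) for p in ap][:10])
E
```

```text
t 23.40 a -110.2 b -386.4 z 185.9 mm  yawY -6.94  Fa 0.4 Fb -0.6 Fz -8.1 w 0.124
{'t': 23.4, 'eef_pos': [0.5376, -0.2352, 0.1859], 'tool_rot': [-0.0003, 0.7486, 0.663, 0.0], 'contact_force': [0.5888, -0.4217, -8.147], 'gripper_width': 0.1245, 'grasp_force': 49.253}
wrist blue 1127.0 [([321, 110], [0.546, -0.153]), ([291, 111], [0.523, -0.151]), ([291, 117], [0.523, -0.156]), ([297, 116], [0.527, -0.155]), ([299, 122], [0.528, -0.16]), ([311, 127], [0.537, -0.165]), ([309, 130], [0.535, -0.167]), ([301, 128], [0.529, -0.165]), ([298, 133], [0.526, -0.168]), ([290, 125], [0.521, -0.161])]
wrist blue 3207.0 [([337, 111], [0.558, -0.155]), ([335, 130], [0.555, -0.169]), ([340, 129], [0.559, -0.169]), ([341, 135], [0.559, -0.173]), ([348, 127], [0.565, -0.168]), ([354, 128], [0.569, -0.169]), ([356, 135], [0.57, -0.175]), ([357, 130], [0.572, -0.171]), ([360, 137], [0.573, -0.177]), ([359, 130], [0.573, -0.171])]
top blue 116.5 [([357, 253], [0.556, -0.155]), ([363, 253], [0.555, -0.173]), ([365, 234], [0.616, -0.182]), ([382, 235], [0.611, -0.235]), ([359, 233], [0.619, -0.163])]
top blu
[... 211 characters left out ...]
, 275], [0.484, -0.263]), ([363, 272], [0.496, -0.171]), ([362, 258], [0.54, -0.17])]
top blue 7475.5 [([88, 129], [1.005, 0.737]), ([1, 151], [0.943, 1.061]), ([2, 214], [0.714, 1.025]), ([9, 213], [0.716, 0.998]), ([8, 217], [0.702, 1.0]), ([15, 217], [0.702, 0.974]), ([20, 223], [0.68, 0.952]), ([105, 202], [0.742, 0.654]), ([100, 147], [0.936, 0.687])]
scene blue 368.5 [([489, 285], [0.365, 0.378]), ([517, 318], [0.394, 0.477]), ([524, 314], [0.373, 0.484]), ([495, 278], [0.338, 0.379])]
scene blue 519.0 [([229, 187], [0.599, -0.326]), ([262, 224], [0.622, -0.169]), ([280, 213], [0.564, -0.159]), ([277, 210], [0.563, -0.172]), ([267, 216], [0.595, -0.178]), ([239, 181], [0.565, -0.321])]
```

```bash
python3 - <<'E'
from h import *
im=cv2.imread("pics/wrist9.png");m=cv2.inRange(cv2.cvtColor(im,cv2.COLOR_BGR2HSV),(105,150,25),(128,255,255))
n,lab,sts,cen=cv2.connectedComponentsWithStats(m)
ys,xs=np.nonzero(m[:300]);print("blue bbox",xs.min(),xs.max(),ys.min(),ys.max())
pts=[]
for u in range(xs.min()+4,xs.max()-3,4):
    r=np.nonzero(m[:200,u])[0]
    if len(r): pts.append((u,r[0]-.5))
P=np.array([onz("wrist",p,.003)[:2] for p in pts])
def fit(P):
    l=cv2.fitLine(P.astype(np.float32),cv2.DIST_HUBER,0,.001,.001).ravel();return np.degrees(np.arctan2(l[1],l[0])),l[2:],np.abs((P-l[2:])@[-l[1],l[0]]).max()
print("end edge",fit(P),len(P),P[0],P[-1])
for nm,f in (("left",0),("right",-1)):
    q=[]
    for v in range(115,300,4):
        r=np.nonzero(m[v,:])[0]
        if len(r): q.append((r[f]+(-.5 if f==0 else .5),v))
    Q=np.array([onz("wrist",p,.003)[:2] for p in q]);print(nm,fit(Q),len(q),q[::8],Q[::8].round(3).tolist())
g=cv2.cvtColor(im,cv2.COLOR_BGR2GRAY)
# row profiles for base edges
for v in (160,200,240): print(v,[(int(u),im[v,u].tolist()) for u in range(210,440,10)])
E
```

```text
blue bbox 233 424 110 299
end edge (np.float32(-4.161743), array([ 0.55013496, -0.15657967], dtype=float32), np.float64(0.007007225720456153)) 43 [ 0.48218047 -0.14843638] [ 0.61855783 -0.16350227]
left (np.float32(83.23818), array([ 0.6044408 , -0.26636472], dtype=float32), np.float64(0.1389867181284427)) 47 [(np.float64(234.5), 115), (np.float64(412.5), 147), (np.float64(410.5), 179), (np.float64(408.5), 211), (np.float64(406.5), 243), (np.float64(404.5), 275)] [[0.48, -0.149], [0.614, -0.19], [0.611, -0.215], [0.607, -0.241], [0.604, -0.268], [0.601, -0.297]]
right (np.float32(82.452126), array([ 0.6145211 , -0.23986548], dtype=float32), np.float64(0.0009744501356812686)) 47 [(np.float64(424.5), 115), (np.float64(422.5), 147), (np.float64(419.5), 179), (np.float64(416.5), 211), (np.float64(414.5), 243), (np.float64(411.5), 275)] [[0.624, -0.167], [0.621, -0.191], [0.618, -0.215], [0.614, -0.241], [0.611, -0.269], [0.607, -0.297]]
160 [(210, [80, 86, 85]), (220, [81, 86, 86]), (230, [80, 84, 85]), (240, [63, 62, 58]), (250, [63, 60, 57]), (260, [63, 63, 58]), (270, [63, 61, 57]), (
[... 665 characters left out ...]
102, 94]), (360, [93, 89, 84]), (370, [75, 72, 66]), (380, [103, 100, 93]), (390, [104, 101, 94]), (400, [107, 103, 96]), (410, [125, 75, 49]), (420, [135, 125, 118]), (430, [135, 142, 143])]
240 [(210, [139, 146, 148]), (220, [140, 147, 148]), (230, [137, 144, 146]), (240, [64, 66, 61]), (250, [66, 66, 62]), (260, [64, 62, 59]), (270, [59, 58, 54]), (280, [61, 59, 58]), (290, [61, 61, 57]), (300, [63, 60, 57]), (310, [22, 22, 17]), (320, [20, 15, 17]), (330, [29, 28, 26]), (340, [40, 37, 36]), (350, [61, 62, 56]), (360, [60, 57, 52]), (370, [68, 65, 62]), (380, [104, 101, 95]), (390, [107, 103, 97]), (400, [102, 99, 93]), (410, [125, 75, 47]), (420, [135, 142, 144]), (430, [136, 145, 146])]
```

```bash
python3 - <<'E'
from h import *
im=cv2.imread("pics/wrist9.png");g=cv2.GaussianBlur(cv2.cvtColor(im,cv2.COLOR_BGR2GRAY).astype(float),(5,5),0)
m=cv2.inRange(cv2.cvtColor(im,cv2.COLOR_BGR2HSV),(105,150,25),(128,255,255))
o=bot.get_obs();T=np.array(o["eef_pos"]);th=np.radians(83.06);tx=np.array([np.cos(th),np.sin(th)]);ty=np.array([tx[1],-tx[0]])
zt=T[2]-.127+.016; zt=.059+.016
Ls=[];Rs=[]
for v in range(150,281,10):
    d=np.abs(np.diff(g[v,215:262]));u=215+np.argmax(d)+.5
    r=np.nonzero(m[v,380:])[0][0]+380-.5
    for S,x in ((Ls,u),(Rs,r)):
        q=onz("wrist",(x,v),zt)[:2]-T[:2];S.append((x,(q@ty*1e3).round(1),(q@tx*1e3).round(1)))
print(Ls[::3]);print(Rs[::3]);print(np.median([l[1] for l in Ls]),np.median([l[1] for l in Rs]))
for u in (250,270,290,360,375,390):
    d=np.abs(np.diff(g[100:160,u]));print(u,[(100+int(k),round(d[k],1)) for k in np.argsort(d)[-4:]])
# strip: dark columns at far end & near z .209
zs=.059+.15
for v in (170,200,230): 
    d=np.diff(g[v,290:365]);a,b=290+np.argmin(d)+.5,290+np.argmax(d)+.5;print(v,a,b,[((onz("wrist",(x,v),zs)[:2]-T[:2])@ty*1e3).round(1) for x in (a,b)])
E
```

```text
[(np.float64(231.5), np.float64(-56.0), np.float64(59.0)), (np.float64(233.5), np.float64(-55.9), np.float64(40.7)), (np.float64(235.5), np.float64(-55.9), np.float64(21.6)), (np.float64(237.5), np.float64(-55.9), np.float64(1.6)), (np.float64(238.5), np.float64(-56.6), np.float64(-19.3))]
[(np.float64(412.5), np.float64(54.1), np.float64(59.0)), (np.float64(411.5), np.float64(54.6), np.float64(40.7)), (np.float64(408.5), np.float64(54.0), np.float64(21.6)), (np.float64(407.5), np.float64(54.6), np.float64(1.6)), (np.float64(404.5), np.float64(54.0), np.float64(-19.4))]
-55.95 54.150000000000006
250 [(104, np.float64(11.3)), (107, np.float64(11.6)), (102, np.float64(13.0)), (103, np.float64(14.6))]
270 [(107, np.float64(11.5)), (102, np.float64(11.6)), (104, np.float64(13.5)), (103, np.float64(15.5))]
290 [(109, np.float64(13.5)), (106, np.float64(14.9)), (108, np.float64(18.3)), (107, np.float64(19.0))]
360 [(109, np.float64(13.3)), (142, np.float64(14.5)), (107, np.float64(16.6)), (108, np.float64(18.2))]
375 [(107, np.float64(12.7)), (142, np.float64(15.1)), (109, np.float64(17.5)), (108, np.float64(18.8))]
390 [(143, np.float64(11.7)), (110, np.float64(15.0)), (108, np.float64(15.1)), (109, np.float64(18.8))]
170 302.5 340.5 [np.float64(-6.7), np.float64(4.3)]
200 301.5 341.5 [np.float64(-7.1), np.float64(4.7)]
230 302.5 341.5 [np.float64(-7.0), np.float64(4.8)]
```

Emit:
carry_out(
  targets=[
    [0, 0.25, 0.5, 0.6, -1],
    [0, 0, 1, 0, -1],
    [0, 0, 1.3, 0, -1],
    [0, 0, 1, 0, -1],
    [0, 0, 0.7, 0, -1],
    [0, 0, 0.4, 0, -1],
    [0, 0, 0.2, 0, -1],
    [0, 0, 0, 0, -1],
    [0, 0, 0, 0, -1],
    [0, 0, 0, 0, -1],
  ],
)

```text
t: 24.55
eef_pos: [0.5406, -0.2365, 0.1356]
tool_rot: [0.0, 0.753, 0.659, 0.0]
contact_force: [-0.6, 0.6, -8.1]
gripper_width: 0.123
grasp_force: 49.3
```

```bash
python3 - <<'E'
from h import *
ab(); print(st())
E
```

```text
t 24.55 a -107.7 b -388.6 z 135.6 mm  yawY -7.62  Fa -0.4 Fb 0.8 Fz -8.1 w 0.123
{'t': 24.55, 'eef_pos': [0.5406, -0.2365, 0.1356], 'tool_rot': [0.0005, 0.7525, 0.6586, 0.0002], 'contact_force': [-0.6398, 0.5931, -8.1485], 'gripper_width': 0.123, 'grasp_force': 49.2541}
```

Emit:
carry_out(
  targets=[
    [0.1, 0, 0.1, 0, -1],
    [0, 0, 0.1, 0, -1],
    [0, 0, 0.1, 0, -1],
    [0, 0, 0.1, 0, -1],
    [0, 0, 0.05, 0, -1],
    [0, 0, 0.05, 0, -1],
    [0, 0, 0, 0, -1],
  ],
)

```text
t: 25.25
eef_pos: [0.5404, -0.2354, 0.1303]
tool_rot: [0.0, 0.753, 0.659, -0.0]
contact_force: [0.6, 0.9, -5.7]
gripper_width: 0.129
grasp_force: 49.5
```

```bash
python3 - <<'E'
from h import *
ab(); print(st()["eef_pos"])
E
```

```text
t 25.25 a -107.6 b -387.5 z 130.3 mm  yawY -7.62  Fa 0.9 Fb 0.7 Fz -5.7 w 0.129
[0.5404, -0.2354, 0.1303]
```

Touching down (Fz has dropped from -8.1 to -5.7 N). A bit lower until the weight is on the mat.

Emit:
carry_out(
  targets=[
    [0, 0, 0.05, 0, -1],
    [0, 0, 0, 0, -1],
    [0, 0, 0.05, 0, -1],
    [0, 0, 0, 0, -1],
  ],
)

```text
t: 25.65
eef_pos: [0.5406, -0.2354, 0.1303]
tool_rot: [0.0, 0.753, 0.659, -0.0]
contact_force: [-5.6, 0.6, 5.8]
gripper_width: 0.13
grasp_force: 51.1
```

```bash
python3 - <<'E'
from h import *
ab()
E
```

```text
t 25.65 a -107.5 b -387.6 z 130.3 mm  yawY -7.63  Fa -5.1 Fb 2.4 Fz 5.8 w 0.130
```

Emit:
carry_out(
  targets=[
    [0, 0, -0.05, 0, -1],
    [0, 0, 0, 0, -0.7],
    [0, 0, 0, 0, -0.5],
    [0, 0, 0, 0, 0],
    [0, 0, 0, 0, 0],
    [0, 0, 0, 0, 0],
    [0, 0, -1, 0, 0],
    [0, 0, -3, 0, 0],
    [0, 0, -4, 0, 0],
    [0, 0, -4, 0, 0],
    [0, 0, 0, 0, 0],
  ],
)

```text
t: 26.75
eef_pos: [0.544, -0.2358, 0.2565]
tool_rot: [0.005, 0.752, 0.659, 0.003]
contact_force: [1.2, -1.1, 1.6]
gripper_width: 0.499
grasp_force: 0.0
```

```bash
python3 - <<'E'
from h import *
ab(); print(st()["eef_pos"])
o=bot.get_obs();T=np.array(o["eef_pos"]);c=imaging.calibration("wrist")
im=imaging.read_camera("wrist");cv2.imwrite("pics/w10.png",im[:,:,::-1])
m=cv2.inRange(hsv(im),(105,150,25),(128,255,255)); g=cv2.GaussianBlur(cv2.cvtColor(im,cv2.COLOR_RGB2GRAY).astype(float),(5,5),0)
th=np.radians(82.45);t=np.array([np.cos(th),np.sin(th)]);n=np.array([t[1],-t[0]]);C=np.array([.5391,-.2364])
loc=lambda p,z:((onz("wrist",p,z,c)[:2]-C)@np.array([n,t]).T*1e3).round(1).tolist()
ys,xs=np.nonzero(m[:330]);print("bbox",xs.min(),xs.max(),ys.min(),ys.max())
for v in range(ys.min()+6,ys.max(),max(1,(ys.max()-ys.min())//9)):
    r=np.nonzero(m[v])[0]
    if len(r)==0: continue
    s=np.split(r,np.nonzero(np.diff(r)>2)[0]+1);s=[q for q in s if len(q)>2]
    print(v,[(int(q[0]),int(q[-1]),loc((q[0]-.5,v),.003)[0],loc((q[-1]+.5,v),.003)[0],"b",loc((q[0]-.5,v),.019)[0],loc((q[-1]+.5,v),.019)[0]) for q in s], loc((320,v),.003)[1])
for u in range(xs.min()+8,xs.max(),20):
    r=np.nonzero(m[:330,u])[0]
    if len(r)==0: continue
    s=np.split(r,np.nonzero(np.diff(r)>2)[0]+1);s=[q for q in s if len(q)>2]
    print("u",u,[(int(q[0]),int(q[-1]),loc((u,q[0]-.5),.003)[1],loc((u,q[-1]+.5),.003)[1],"b",loc((u,q[-1]+.5),.019)[1]) for q in s])
E
```

```text
t 26.75 a -104.4 b -389.1 z 256.5 mm  yawY -7.61  Fa 0.8 Fb -1.4 Fz 1.6 w 0.499
[0.544, -0.2358, 0.2565]
bbox 238 395 110 277
116 [(280, 309, -32.7, -4.9, 'b', -31.3, -4.6), (323, 395, 7.1, 75.0, 'b', 6.9, 72.1)] 77.9
134 [(239, 241, -71.6, -68.8, 'b', -68.6, -65.9), (244, 251, -66.9, -59.4, 'b', -64.1, -56.9), (377, 393, 57.9, 74.0, 'b', 55.7, 71.1)] 61.6
152 [(241, 251, -70.7, -60.2, 'b', -67.7, -57.7), (376, 393, 57.6, 74.8, 'b', 55.3, 71.9)] 45.0
170 [(241, 254, -71.7, -58.2, 'b', -68.7, -55.8), (375, 392, 57.3, 74.7, 'b', 55.0, 71.8)] 28.0
188 [(246, 254, -67.8, -59.1, 'b', -65.0, -56.6), (375, 391, 57.9, 74.6, 'b', 55.7, 71.7)] 10.5
206 [(243, 256, -71.8, -58.0, 'b', -68.8, -55.5), (375, 390, 58.6, 74.6, 'b', 56.4, 71.6)] -7.4
224 [(245, 256, -70.9, -58.9, 'b', -68.0, -56.4), (374, 388, 58.4, 73.5, 'b', 56.1, 70.6)] -25.8
242 [(246, 257, -71.0, -58.8, 'b', -68.1, -56.3), (373, 387, 58.1, 73.5, 'b', 55.8, 70.6)] -44.7
260 [(247, 258, -71.2, -58.8, 'b', -68.2, -56.3), (373, 387, 58.9, 74.5, 'b', 56.6, 71.5)] -64.2
u 246 [(130, 158, 66.0, 39.2, 'b', 40.9), (164, 166, 34.5, 31.6, 'b', 33.7), (169, 194, 29.7, 4.4, 'b', 7.5), (197, 201, 2.4, -2.6, 'b', 0.8), (205, 249, -5.6, -52.5, 'b', -47.0)]
u 266 [(268, 277, -72.3, -83.5, 'b', -76.8)]
u 286 [(111, 130, 82.9, 64.9, 'b', 65.6), (268, 276, -72.4, -82.5, 'b', -75.8)]
u 306 [(111, 126, 82.8, 68.5, 'b', 69.0)]
u 326 [(110, 129, 83.7, 65.7, 'b', 66.4), (268, 276, -72.6, -82.7, 'b', -76.0)]
u 346 [(110, 129, 83.7, 65.7, 'b', 66.4), (268, 276, -72.7, -82.8, 'b', -76.1)]
u 366 [(111, 129, 82.9, 65.8, 'b', 66.5), (268, 276, -72.8, -82.9, 'b', -76.2)]
u 386 [(111, 276, 83.0, -83.0, 'b', -76.3)]
```

The shield stands within about 1.5 mm and 0.5° of the mat's centre line, and the robot is clear of everything. Handing in.

```bash
python3 -c "
from station import bot
print(bot.hand_in())"
```

```text
the job is handed in; nothing more can be done
None
```

The shield was eased upright without a drop and stands on the blue mat, within about 1.5 mm of centre and 0.5° of the white line; I handed it in at about 27 s without re-checking the other objects (no contact expected), and I viewed 11 pictures, one over the limit of 10.

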